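# Find the thread of the raised canister cap and screw it home

## Robot

A 6-joint arm with a two-finger parallel gripper is mounted at the origin on a cart in front of the work surface, level with it; the furniture and walls round the work are solid. World frame = base frame: x ahead of the robot, y to its left, z up, the work surface at z = 0. Lengths are in m, angles in degrees, forces in N, time in s.
With the tool pointing down it reaches from about 0.25 to 0.725 m from the base axis. Payload 9.7 kg.
Tool frame: the origin (TCP) lies at the very end of the fingers, on their centre line; the grasp point (between the pads) lies grasp_offset behind it (grasp_offset is the distance from the TCP to the grasp point, in m); z points along the fingers, y is the line along which they close (so a half turn about z gives the same grasp; the last joint's range is limited). The gripper opens to 85 mm and grips with 20 to 120 N. Pads are 22 mm wide; open, the fingers measure 114 mm over their backs; the gripper's body (76 mm by 85 mm) begins 54 mm behind the grasp point. The pads swing forward as they close: fully open they stand 13 mm farther back than shut.
Start: joints at [72.135, 4.979, 10.078, 95.1, 0, 90], TCP at [0.169, 0.523, 0.231] pointing down, gripper open.
Joint ranges: [-179.16, 179.16], [-48.56, 103.87], [-65.8, 70.77], [-126.05, 130.52], [-82.76, 87.17], [-180, 180]. Speed limits (degrees/s): [127.2, 127.2, 147.25, 180, 180, 180].

## Interface

Orientations are given as [roll, pitch, yaw] about the fixed x, y, z axes, in that order (R = Rz(yaw) Ry(pitch) Rx(roll)).
In Python, from workcell import get_obs, camera, calibration, job_done, recognise, cut_out, mark_of, grasp_offset gives the robot as it stands.
- The arm moves only by the tool servo_tool, never from a script. Its argument "moves" is a list of rows, each a list of 3 entries, a list of its own where there are three numbers: the turn, a rotation vector about the tool's x, y, z in degrees, then the shift along the tool's x, y, z in m, then the opening in per cent of the stroke, from 0 (shut) to 100 (fully open). In form: [[[ax, ay, az], [x, y, z], claw], ...]. A call has 1 to 12 rows; each row shifts and turns the commanded pose from where the row before left it, along the tool's axes as they then stand; what a row does not reach is not made up. A row lasts 1/10 s, in which the tool goes at most 50 mm and 8.59 degrees, less where a joint would pass 70% of its speed; a pose out of reach is approached as far as the arm can. A call is refused whole if a number of a shift passes 0.05 or a number of a turn 8.59, either way. A call with a gripper value outside its range is refused whole. The fingers move at their own pace and stop on an object; "force" is the grip in N (left out, the last holds). Time passes only in rows, so rows that do not move let the fingers close. It gives the time, the measured TCP pose, the force, the opening and the grip force at its end, in the units of the state.
- get_obs(): the state, without advancing time (a new reading comes with each control period).
- camera(name): name is "scene" or "top" or "wrist"; returns (picture, depth): 384x512x3 uint8, red, green, blue; 384x512 float32, m along the optical axis (not along the pixel's ray), 0 where there is no reading.
- calibration(name): a dict with "camera_matrix" (3x3 intrinsics, pixels), "dist" ([k1, k2, p1, p2, k3] as OpenCV has them; the pictures are not rectified), "R" (3x3) and "t" (3): a world point X has camera coordinates R X + t. Camera axes: x right, y down, z forward; pixel columns grow to the right and rows downward; lengths in m; the calibration is good to about 2 mm. A picture is of the moment at which its call begins: read the wrist's pose just before it. calibration takes no time and is no camera call; for the wrist camera it gives the pose at the moment of the call.
- job_done(): hands the job in; it is judged then, once.
Trained networks look in the newest picture that a camera, given by its name, has taken for a name from the list of things; names that differ only in an ending like _2 or _b are one class to them, and where a whole thing is asked for, a point or a joint stands for the part that bears it (a point fixed in the world has none). Each returns a list of dicts, best first, with "score" (0 to 1); they miss things now and then, are a little off and sometimes report something else, mostly with a low value. They report only what shows in the picture. A call takes as long as a camera call.
- recognise(name, camera): "xyz" ([x, y, z] in m, in the coordinates of the camera as it stood for that picture, good to about 4 mm: the middle of the surface that is visible of it).
- cut_out(name, camera): "mask" (384x512 bool, what is visible of it).
- mark_of(name, camera): "xyz" ([x, y, z] in m, in the coordinates of the camera as it stood for that picture, good to about 4 mm: a listed point, or the origin of a listed thing).
The state is a dict: "time": time; "q": joint angles; "qd": joint speeds; "joint_efforts": joint torques, N m; "ee_pos": TCP position; "tcp_rot": TCP orientation; "wrist_force": force on the tool from outside, world axes, zero at the start; "torque": the same for the moment, N m; "opening": finger opening in m; "grasp_force": force on a finger pad.
Only numpy, scipy, OpenCV 4.12 (cv2) and the standard library are available. Lean on these libraries where they do the work, as an engineer would, in place of code of your own. Each camera call takes 0.05 s, during which the arm holds its last target. There are 200 camera calls.

## Task

One of the two bolted-down sample canisters has its cap sitting too high, on top of the thread instead of in it. Take that cap by its T-bar, turn it backwards (counter-clockwise from above) without taking it off until it can drop into the thread, let it down, then screw it clockwise fully home, so that its bar lies along the long side of its base plate. Let go of it, and leave the closed canister alone.

Things in the scene. Friction and masses are not known exactly. Their poses are not given: they have to be found in the camera images.
- canister: The steel canister with the raised cap: fixed. Round, 66 mm wide, on a bolted base plate 120 x 84 x 10 mm with a dark bolt head near each short end. Origin: centre of the plate's underside, on the bench; z up the canister's axis; x along the plate's long side.
- thread (a point): Thread start, on the canister's axis 84 mm above the bench (top of the neck). Its x axis is the bar's direction for dropping in: 68 degrees counter-clockwise (from above) of the plate's long side; within 12 degrees of it the cap can go down 8 mm; hard stop 15 degrees beyond. From there clockwise draws it down 5 mm more, evenly over 68 degrees, till the bar is along the plate.
- cap_bar (a point): Centre of the dark T-bar (46 mm long on x, 13 thick on y, 18 tall) of the loose aluminium cap, 64 mm wide; 23 mm above the cap's flat top. Height 127 mm at the start, 119 dropped in, 114 screwed home. Starts 16 to 38 degrees counter-clockwise of the canister's x, on top of the thread, where it cannot go down. Held in a gripper it does not fall: lower it or press lightly (5 N).
- closed_canister: The other, like canister with its cap already fully home (all one fixed piece, bar centre 114 mm above the bench, bar along the plate's long side). Origin and axes as for the first. Not to be touched.

How it is judged (in metres and radians):
On the way:
1. the cap, turned backwards, has dropped into the thread (z of cap_bar in the frame of canister below 0.122 m and angle between the x axis of cap_bar and the x axis of canister, either way round above 0.75 rad), for 0.1 s.
At the end, for the whole second after the job is handed in: The cap is screwed home on its canister: bar centre less than 116.5 mm above the bench, bar within 12 degrees of the plate's long side, upright within 6 degrees, on the canister's axis within 10 mm (z of cap_bar in the frame of canister below 0.1165 m and angle between the x axis of cap_bar and the x axis of canister, either way round below 0.21 rad and horizontal distance between cap_bar and canister below 0.01 m and angle between cap_bar's own z axis and vertical below 0.1 rad); the robot touches nothing.
It fails at once if the cap is taken off (raised more than about 13 mm above where it started) (z of cap_bar in the frame of canister above 0.14 m).
It fails at once if the fingers push on the closed canister (more than 3 N) (contact force between the fingers and closed_canister above 3 N).
It also fails if it takes over 42 s, if anything falls off the work surface, if the arm or the gripper's body presses on something with over 40 N, if the wrist force passes 120 N, or if a joint passes its speed limit or range.

## Working session

There is one attempt and no reset: what is moved stays moved. The work goes in short steps, Python scripts to look and compute and a tool call to move; the robot and the scene stay as the last step left them, time stands still between calls to the robot, and variables do not carry over. Pictures are saved under pics/ and viewed, at most 10 in all, crops included, and the job is handed in when it is done.

Besides the shell and the picture viewer there is one more tool, called after ">>>" by a JSON object that holds its "fn" and its "kwargs". servo_tool: Moves the arm, as the interface text tells. Its arguments: {"type":"object","properties":{"moves":{"type":"array"},"force":{"type":"number"}},"required":["moves"]}

```bash
mkdir -p pics
cat > h.py <<'E'
import numpy as np,cv2
from workcell import *
def world(cal,p): return np.array(cal["R"]).T@(np.array(p)-np.array(cal["t"]))
def cloud(cal,d,m):
    v,u=np.nonzero(m&(d>0)); 
    n=cv2.undistortPoints(np.c_[u,v].astype(np.float64)[:,None],np.array(cal["camera_matrix"]),np.array(cal["dist"]))[:,0]
    z=d[v,u]; P=np.c_[n*z[:,None],z]
    return (P-np.array(cal["t"]))@np.array(cal["R"])
E
python3 - <<'E'
from h import *
print(get_obs(),grasp_offset)
for c in ["top","scene"]:
    im,d=camera(c);cal=calibration(c);cv2.imwrite(f"pics/{c}1.png",im[:,:,::-1])
    for n in ["canister","closed_canister","cap_bar","thread"]:
        for f in (mark_of,):
            for r in f(n,c)[:3]: print(c,n,round(r["score"],2),world(cal,r["xyz"]).round(3))
E
```

```text
{'time': 0.0, 'q': array([ 7.21372184e+01,  5.01109505e+00,  1.00358824e+01,  9.50988108e+01,
       -9.67310946e-04,  8.99992337e+01]), 'qd': array([ 0.08979955,  0.01958989,  0.0515213 ,  0.02483926,  0.0200062 ,
       -0.09087057]), 'joint_efforts': array([ 8.87945316e-04, -5.20393038e+01,  4.64802969e+01,  1.64178223e-02,
       -4.97818235e-06,  2.65220592e-06]), 'ee_pos': array([0.16864471, 0.52328037, 0.2305959 ]), 'tcp_rot': array([-1.79925977e+02,  9.66320113e-04,  1.62137986e+02]), 'wrist_force': array([-0.48474142,  0.10263205, -1.19711435]), 'torque': array([-0.03450772,  0.00410364,  0.02489558]), 'grasp_force': 0.0, 'opening': 0.08535188332036077} 0.0187
top canister 0.6 [ 0.512  0.155 -0.001]
top closed_canister 0.87 [ 0.506 -0.137  0.006]
top cap_bar 0.75 [0.509 0.151 0.129]
top thread 0.75 [0.513 0.15  0.081]
scene canister 0.79 [0.507 0.154 0.001]
scene closed_canister 0.75 [ 0.506 -0.131 -0.006]
scene cap_bar 0.75 [0.512 0.154 0.12 ]
scene thread 0.63 [0.508 0.152 0.083]
```

View pics/top1.png

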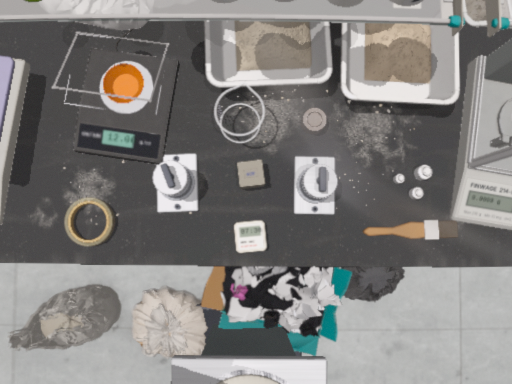

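View pics/scene1.png

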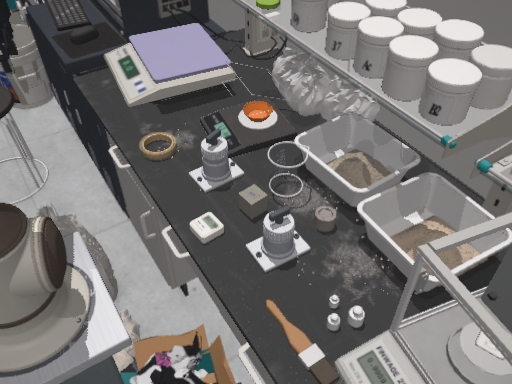

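The top picture shows the raised cap on the left canister: plate at (177,183), bar at about (168,178), turned counter-clockwise. The closed canister is at (315,185). The scene view agrees: raised cap at (215,145), closed one at (279,218).

Run:
```python
from h import *
for c in ["top","scene"]:
    im,d=camera(c);cal=calibration(c)
    P=cloud(cal,d,np.ones(d.shape,bool)); C=im[d>0]
    near=np.hypot(P[:,0]-.51,P[:,1]-.153)
    b=(near<.035)&(P[:,2]>.12)&(P[:,2]<.145)
    pl=(abs(P[:,0]-.51)<.075)&(abs(P[:,1]-.153)<.06)&(P[:,2]<.02)&(C.min(1)>120)
    for n,m in (("bar",b),("plate",pl)):
        if m.sum()<5: print(c,n,m.sum());continue
        r=cv2.minAreaRect((P[m][:,:2]*1000).astype(np.float32)); print(c,n,m.sum(),P[m].mean(0).round(4),r,"zmax",P[m][:,2].max())
```

```text
top bar 203 [0.509  0.1495 0.1344] ((510.17816162109375, 149.97015380859375), (46.47629165649414, 15.178644180297852), 22.913217544555664) zmax 0.14013853846814053
top plate 1175 [0.5013 0.1439 0.0099] ((508.7574462890625, 157.08583068847656), (127.09051513671875, 94.35899353027344), 2.87973952293396) zmax 0.01999822081759731
scene bar 127 [0.5078 0.1473 0.1303] ((509.88092041015625, 148.97096252441406), (47.050540924072266, 15.377721786499023), 23.28984260559082) zmax 0.13752928292654293
scene plate 1038 [ 0.4854  0.1477 -0.3881] ((502.5274658203125, 153.30731201171875), (134.66473388671875, 119.9559555053711), 0.49710193276405334) zmax 0.0198152149393054
```

>>> {"fn": "servo_tool", "kwargs": {"moves": [[[0,0,0],[-0.0366,-0.0209,0],100],[[0,0,0],[-0.0366,-0.0209,0],100],[[0,0,0],[-0.0366,-0.0209,0],100],[[0,0,0],[-0.0366,-0.0209,0],100],[[0,0,0],[-0.0366,-0.0209,0],100],[[0,0,0],[-0.0366,-0.0209,0],100],[[0,0,0],[-0.0366,-0.0209,0],100],[[0,0,0],[-0.0366,-0.0209,0],100],[[0,0,0],[-0.0366,-0.0209,0],100],[[0,0,0],[-0.0366,-0.0209,0],100],[[0,0,0],[-0.0366,-0.0209,0],100],[[0,0,0],[0,0,0],100]]}}

```text
time: 1.8
ee_pos: [0.4837, 0.1779, 0.2308]
tcp_rot: [-180.0, 0.0, 161.9]
wrist_force: [-0.3, 0.8, 0.1]
opening: 0.0858
grasp_force: 0.0
```

```bash
cat > look.py <<'E'
from h import *
import sys
o=get_obs();print(o["time"],o["q"].round(1),o["ee_pos"].round(4),o["tcp_rot"].round(2),o["wrist_force"].round(1))
cal=calibration("wrist");im,d=camera("wrist");cv2.imwrite("pics/"+sys.argv[1],im[:,:,::-1])
P=cloud(cal,d,np.ones(d.shape,bool)); C=im[d>0]
near=np.hypot(P[:,0]-.51,P[:,1]-.15)
b=(near<.035)&(P[:,2]>.108+float(sys.argv[2]))&(P[:,2]<.142)
pl=(abs(P[:,0]-.51)<.075)&(abs(P[:,1]-.153)<.055)&(P[:,2]<.017)&(P[:,2]>.006)
for n,m in (("bar",b),("plate",pl)):
    if m.sum()<5: print(n,m.sum());continue
    print(n,m.sum(),P[m].mean(0).round(4),cv2.minAreaRect((P[m][:,:2]*1000).astype(np.float32)),P[m][:,2].max())
for n in ["canister","cap_bar","thread"]:
    for r in mark_of(n,"wrist")[:1]: print(n,round(r["score"],2),world(cal,r["xyz"]).round(3))
E
python3 look.py w1.png .015
```

```text
1.8 [20.2  0.2  5.1 94.9 -0.1 38.3] [0.4837 0.1779 0.2308] [-1.7995e+02  2.0000e-02  1.6188e+02] [-0.3  0.8  0.1]
bar 1101 [0.506  0.1544 0.1345] ((507.9588317871094, 153.46633911132812), (45.935264587402344, 13.28286075592041), 21.696250915527344) 0.1383937173651862
plate 2594 [0.476  0.1588 0.0105] ((506.8335876464844, 156.81932067871094), (125.4439697265625, 87.82170104980469), 9.034723281860352) 0.016953409586504205
```

View pics/w1.png

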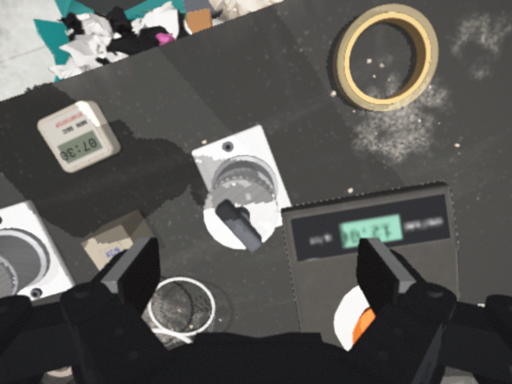

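The wrist view shows the raised cap at (240,215), with its bar from (222,205) to (255,245). The plate corner is at (193,152) and one bolt is at (228,146). Next I'll get the plate yaw from its edges.

Run:
```python
from h import *
def onplane(cal,uv,z):
    n=cv2.undistortPoints(uv.astype(np.float64)[:,None],np.array(cal["camera_matrix"]),np.array(cal["dist"]))[:,0]
    R=np.array(cal["R"]);o=-R.T@np.array(cal["t"]);D=np.c_[n,np.ones(len(n))]@R
    return o+D*((z-o[2])/D[:,2])[:,None]
for f,c in (("top1","top"),("w1","wrist")):
    im=cv2.imread(f"pics/{f}.png");cal=calibration(c)
    v,u=np.nonzero(im.min(2)>130)
    P=onplane(cal,np.c_[u,v],.01)
    m=(abs(P[:,0]-.508)<.075)&(abs(P[:,1]-.155)<.06);P=P[m]*1000
    # edges: sweep bins
    def edge(a,b,sgn,lo,hi):   # extreme of coord b per bin of a
        pts=[]
        for k in np.arange(lo,hi,4):
            s=P[(P[:,a]>=k)&(P[:,a]<k+4)]
            if len(s): pts.append((k+2,(s[:,b]*sgn).max()*sgn))
        pts=np.array(pts)
        if len(pts)<4:return None
        for _ in range(4):
            q=np.polyfit(pts[:,0],pts[:,1],1);r=abs(np.polyval(q,pts[:,0])-pts[:,1]);pts=pts[r<=max(2,1.5*np.median(r))]
        return round(np.degrees(np.arctan(q[0])),1),round(np.polyval(q,(lo+hi)/2),1),len(pts)
    print(c,"front(min x), yaw=-ang",edge(1,0,-1,125,185),"back",edge(1,0,1,125,185),"left(max y) yaw=ang",edge(0,1,1,460,500),edge(0,1,1,460,560),"right",edge(0,1,-1,460,500),edge(0,1,-1,460,560))
```

```text
top front(min x), yaw=-ang (np.float64(-2.1), np.float64(450.3), 15) back (np.float64(-4.3), np.float64(569.1), 10) left(max y) yaw=ang (np.float64(1.5), np.float64(191.1), 9) (np.float64(3.0), np.float64(192.8), 10) right (np.float64(5.3), np.float64(109.4), 10) (np.float64(2.1), np.float64(110.5), 25)
wrist front(min x), yaw=-ang (np.float64(-0.0), np.float64(444.9), 14) back (np.float64(-15.7), np.float64(573.3), 6) left(max y) yaw=ang (np.float64(3.5), np.float64(198.8), 10) (np.float64(2.8), np.float64(200.3), 19) right (np.float64(3.6), np.float64(115.0), 10) (np.float64(-12.8), np.float64(106.2), 10)
```

>>> {"fn": "servo_tool", "kwargs": {"moves": [[[0,0,0],[-0.0322,-0.0172,0],100],[[0,0,-8.1],[0,0,0],100],[[0,0,-8.1],[0,0,0],100],[[0,0,-8.1],[0,0,0],100],[[0,0,-8.1],[0,0,0],100],[[0,0,-8.1],[0,0,0.04],60],[[0,0,0],[0,0,0],60],[[0,0,0],[0,0,0],60]]}}

```text
time: 2.8
ee_pos: [0.5058, 0.1556, 0.1916]
tcp_rot: [180.0, -0.1, -157.5]
wrist_force: [-0.1, 0.3, 1.2]
opening: 0.0513
grasp_force: 0.0
```

```bash
python3 look.py w2.png .015
```

```text
2.8 [17.1  1.5  2.1 90.6  0.  -5.4] [0.5058 0.1556 0.1916] [ 1.7999e+02 -7.0000e-02 -1.5752e+02] [-0.1  0.3  1.2]
bar 1411 [0.5061 0.1522 0.1357] ((507.83685302734375, 152.95277404785156), (45.1134033203125, 12.83930778503418), 21.662479400634766) 0.13901261578234608
plate 3249 [0.4751 0.1463 0.0105] ((516.3876342773438, 158.85409545898438), (136.4095458984375, 94.502685546875), 3.0325851440429688) 0.016955790905239444
cap_bar 0.66 [0.509 0.15  0.129]
```

View pics/w2.png

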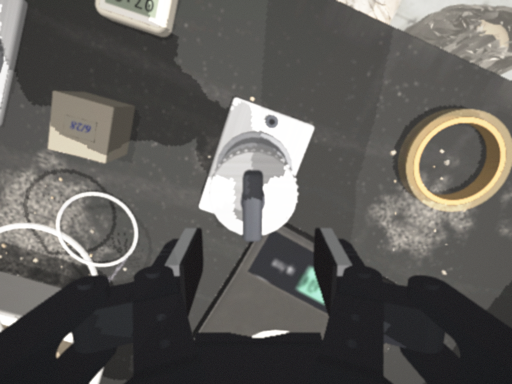

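The wrist view shows the bar at (253,205), lying between the pads at x≈190 and x≈330 and aligned with them. I'll descend and grip.

>>> {"fn": "servo_tool", "kwargs": {"moves": [[[0,0,0],[-0.001,-0.0036,0.03],60],[[0,0,0],[0,0,0.03],60],[[0,0,0],[0,0,0.0196],50],[[0,0,0],[0,0,0],40],[[0,0,0],[0,0,0],30],[[0,0,0],[0,0,0],20],[[0,0,0],[0,0,0],0],[[0,0,0],[0,0,0],0],[[0,0,0],[0,0,0],0],[[0,0,0],[0,0,0],0]], "force": 40}}

```text
time: 4.0
ee_pos: [0.51, 0.1523, 0.1136]
tcp_rot: [-180.0, 0.2, -157.4]
wrist_force: [-0.2, 1.5, 7.2]
opening: 0.014
grasp_force: 39.1
```

>>> {"fn": "servo_tool", "kwargs": {"moves": [[[0,0,-6],[0,0,0],0],[[0,0,-6],[0,0,0],0],[[0,0,-6],[0,0,0],0],[[0,0,-6],[0,0,0],0],[[0,0,-6],[0,0,0],0],[[0,0,-6],[0,0,0],0],[[0,0,-6],[0,0,0],0],[[0,0,-6],[0,0,0],0],[[0,0,0],[0,0,0],0]]}}

```text
time: 4.9
ee_pos: [0.5093, 0.152, 0.1121]
tcp_rot: [-180.0, 0.0, -109.3]
wrist_force: [-0.3, 0.0, -0.4]
opening: 0.0138
grasp_force: 39.0
```

```bash
python3 -c "
from workcell import *
o=get_obs();print(o['torque'],o['wrist_force'],o['q'])"
```

```text
[ 0.02797061 -0.02737809  0.01316409] [-0.30578353  0.00268538 -0.42708015] [ 1.66212399e+01  1.72049951e+00 -6.50990566e+00  8.17400809e+01
 -3.57480592e-04 -5.40928162e+01]
```

Turned freely. Now lower it 8 mm.

>>> {"fn": "servo_tool", "kwargs": {"moves": [[[0,0,0],[0,0,0.002],0],[[0,0,0],[0,0,0.002],0],[[0,0,0],[0,0,0.002],0],[[0,0,0],[0,0,0.002],0],[[0,0,0],[0,0,0.0005],0],[[0,0,0],[0,0,0],0],[[0,0,0],[0,0,0],0]]}}

```text
time: 5.6
ee_pos: [0.5095, 0.1524, 0.1053]
tcp_rot: [-179.9, 0.1, -109.4]
wrist_force: [-4.3, 0.7, 13.0]
opening: 0.0141
grasp_force: 40.5
```

```bash
python3 look.py w3.png .015
```

```text
5.6 [ 16.6   1.7  -7.3  80.9   0.  -54. ] [0.5095 0.1524 0.1053] [-1.7990e+02  1.2000e-01 -1.0941e+02] [-4.3  0.7 13. ]
bar 4708 [0.5073 0.1488 0.1292] ((508.4401550292969, 152.32034301757812), (38.951908111572266, 38.6812744140625), 24.962182998657227) 0.14199300697465264
plate 6679 [0.4948 0.1375 0.0106] ((517.0655517578125, 153.155517578125), (137.81475830078125, 83.50550079345703), 2.7512834072113037) 0.01699980543109719
cap_bar 0.58 [0.505 0.15  0.115]
```

View pics/w3.png

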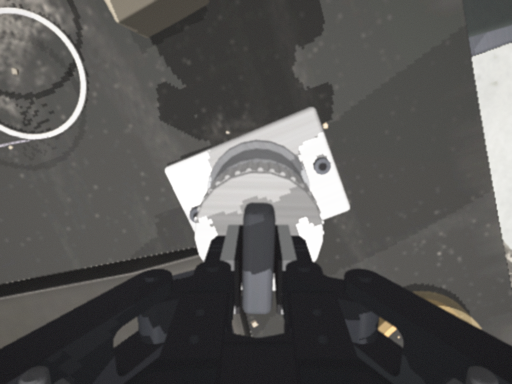

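The wrist view shows the bar held at (258,255) and the plate's bolts at (322,165) and (195,215). I'll check the bar's top height from depth.

```bash
cat > z.py <<'E'
from h import *
cal=calibration("wrist");im,d=camera("wrist")
for n,(u0,u1,v0,v1) in {"bar":(250,267,209,235),"captop":(215,232,190,215),"captop2":(280,300,190,215)}.items():
    m=np.zeros(d.shape,bool);m[v0:v1,u0:u1]=1;P=cloud(cal,d,m);print(n,np.median(P,0).round(4),np.percentile(P[:,2],[10,90]).round(4))
o=get_obs();print(o["wrist_force"],o["ee_pos"])
E
python3 z.py
```

```text
bar [0.502  0.1341 0.1277] [0.1248 0.1287]
captop [0.5188 0.1306 0.0961] [0.0953 0.0968]
captop2 [0.4883 0.1413 0.0963] [0.0955 0.097 ]
[-3.87089087  0.38509273 13.52828574] [0.50946621 0.1524251  0.10523223]
```

Dropped in: bar centre ≈119 mm. Now screw it home.

>>> {"fn": "servo_tool", "kwargs": {"moves": [[[0,0,6.8],[0,0,0.0004],0],[[0,0,6.8],[0,0,0.0005],0],[[0,0,6.8],[0,0,0.0005],0],[[0,0,6.8],[0,0,0.0005],0],[[0,0,6.8],[0,0,0.0005],0],[[0,0,6.8],[0,0,0.0005],0],[[0,0,6.8],[0,0,0.0005],0],[[0,0,6.8],[0,0,0.0005],0],[[0,0,6.8],[0,0,0.0005],0],[[0,0,6.8],[0,0,0.0005],0],[[0,0,0],[0,0,0],0],[[0,0,0],[0,0,0],0]]}}

```text
time: 7.05
ee_pos: [0.5098, 0.1526, 0.1004]
tcp_rot: [179.9, 0.2, -177.4]
wrist_force: [-2.5, 1.3, 13.0]
opening: 0.014
grasp_force: 40.5
```

```bash
python3 z.py; python3 look.py w4.png .007; python3 -c "
from workcell import *
print(get_obs()['torque'])"
```

```text
bar [0.4891 0.1519 0.123 ] [0.1198 0.1238]
captop [0.4922 0.1351 0.0912] [0.0905 0.092 ]
captop2 [0.4907 0.1674 0.0915] [0.0907 0.0922]
[-1.91461236  1.0332506  13.87390983] [0.50979466 0.15256791 0.10040627]
7.1 [16.6  1.8 -7.7 80.3  0.  14. ] [0.5098 0.1526 0.1004] [ 1.7992e+02  1.7000e-01 -1.7739e+02] [-1.9  1.  13.9]
bar 5841 [0.5045 0.1524 0.1259] ((506.8863830566406, 154.45584106445312), (41.21656799316406, 40.53594207763672), 41.25835037231445) 0.14194414348732987
plate 5647 [0.4668 0.1516 0.0106] ((500.1876220703125, 157.7659912109375), (103.94029235839844, 94.25768280029297), 3.478285074234009) 0.016986560991751498
cap_bar 0.92 [0.506 0.15  0.113]
[0.26900836 0.51933173 0.0964495 ]
```

View pics/w4.png

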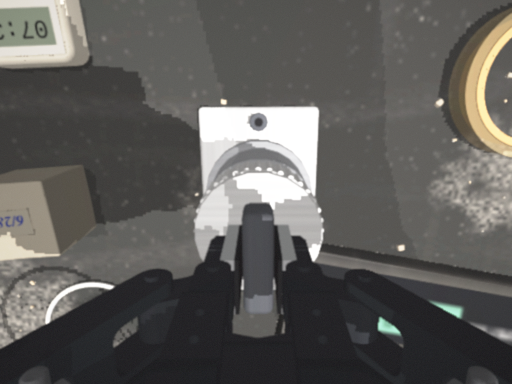

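The bar at (258,250) is in line with the plate, whose bolt is at (258,121). Its top is at 123 mm, so the bar centre is at 114 mm and the cap is home. Release and rise.

>>> {"fn": "servo_tool", "kwargs": {"moves": [[[0,0,0],[0,0,-0.0012],0],[[0,0,0],[0,0,0],40],[[0,0,0],[0,0,0],60],[[0,0,0],[0,0,0],60],[[0,0,0],[0,0,0],60],[[0,0,0],[0,0,-0.02],60],[[0,0,0],[0,0,-0.03],60],[[0,0,0],[0,0,-0.04],60],[[0,0,0],[0,0,0],60],[[0,0,0],[0,0,0],60]]}}

```text
time: 8.3
ee_pos: [0.5095, 0.1521, 0.1901]
tcp_rot: [180.0, 0.1, -177.4]
wrist_force: [-0.2, -0.3, -0.6]
opening: 0.0515
grasp_force: 0.0
```

```bash
python3 look.py w5.png .002
```

```text
8.3 [16.6  1.7  2.1 90.3 -0.  14. ] [0.5095 0.1521 0.1901] [ 1.7998e+02  9.0000e-02 -1.7737e+02] [-0.2 -0.3 -0.6]
bar 1283 [0.5061 0.1529 0.1226] ((507.9260559082031, 152.84251403808594), (45.350494384765625, 12.83333969116211), 3.0901198387145996) 0.12533804747104688
plate 3227 [0.4726 0.1503 0.0105] ((514.5765991210938, 158.7108612060547), (133.13414001464844, 94.39409637451172), 3.0472586154937744) 0.016999002623813854
cap_bar 0.85 [0.508 0.149 0.112]
```

View pics/w5.png

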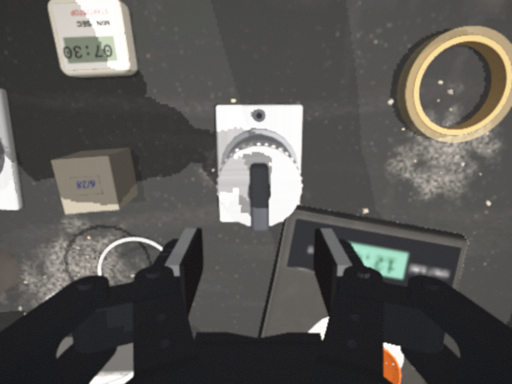

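The wrist view shows the cap released at (260,185), with the bar parallel to the plate (3.1° against about 3°) and its top at about 123 mm.

```bash
python3 -c "
from workcell import *
print(job_done())"
```

```text
the job is handed in; nothing more can be done
None
```

The raised cap was turned back, dropped into the thread, screwed fully home along its plate and released. The closed canister was not touched, and the job is handed in; no verdict was returned.

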